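# Find the socket for the spout nut

### The arm

A 6-joint arm with a two-finger parallel gripper is mounted at the origin on a cart in front of the work surface, level with it; the furniture and walls round the work are solid. World frame = base frame: x ahead of the robot, y to its left, z up, the work surface at z = 0. Lengths are in mm, angles in rad, forces in N, time in s.
With the tool pointing down it reaches from about 400 to 925 mm from the base axis. Payload 12.5 kg.
Tool frame: the origin (TCP) lies on the mounting face of the last link; the fingertips stand 190 mm ahead of it and the grasp point (between the pads) lies 171 mm ahead of it; z points along the fingers, y is the line along which they close (so a half turn about z gives the same grasp; the last joint's range is limited). The gripper opens to 95 mm and grips with 3 to 60 N. Pads are 20 mm wide; open, the fingers measure 119 mm over their backs; the gripper's body (75 mm by 180 mm) begins 59 mm behind the grasp point.
Start: joints at [-0.106, 0.491, 1.559, -0, 1.092, -0.106], TCP at [625, 0.023, 404.761] pointing down, gripper open.
Joint ranges: [-3.1, 3.1], [-0.84, 2.19], [0.05, 2.79], [-1.13, 4.28], [0.06, 2.93], [-2.69, 2.69]. Speed limits (rad/s): [2.22, 2.22, 2.79, 3.14, 3.14, 3.14].

### API

Orientations are given as [roll, pitch, yaw] about the fixed x, y, z axes, in that order (R = Rz(yaw) Ry(pitch) Rx(roll)).
In Python, from cell import * gives the robot as it stands.
- The arm moves only by the tool arm_command, never from a script. Its argument "rows" is a list that holds one entry, the list of rows, each a list of 7 numbers: the shift along the tool's x, y, z normalised to -1 to 1, where 1 is 0.15 m, then the turn, a rotation vector about the tool's x, y, z normalised to -1 to 1, where 1 is 360 degrees, then the opening, from -1 (shut) to 1 (fully open). A call has 1 to 10 rows; each row is the pose to reach, as a shift and turn from the pose commanded when the call began, along the tool's axes at that moment, turning the shorter way round; what a row does not reach only later rows make up. A row lasts 1/12 s, in which the tool goes at most 41.7 mm and 7.16 degrees, less where a joint would pass 70% of its speed; a pose out of reach is approached as far as the arm can. A call with a number of a shift or a turn outside -1 to 1 is refused whole. A call with a gripper value outside its range is refused whole. The fingers move at their own pace and stop on an object; the grip force is fixed at half the most. Time passes only in rows, so rows that repeat a pose let the fingers close. It gives the time, the measured TCP pose, the force, the opening and the grip force at its end, in the units of the state.
- state(): the state, without advancing time (a new reading comes with each control period).
- read_camera(name): name is "scene" or "side" or "wrist"; returns (picture, depth): 480x640x3 uint8, red, green, blue; 480x640 float32, mm along the optical axis (not along the pixel's ray), 0 where there is no reading.
- get_calibration(name): a dict with "camera_matrix" (3x3 intrinsics, pixels), "position" and "orientation" of the camera in the world; the wrist camera has in their place "hand_eye" (4x4, takes a point from camera to tool coordinates, whose origin is the TCP and whose axes are the flange's). Camera axes: x right, y up, looking along -z (the intrinsics and any distortion apply to the point x, -y, -z); pixel columns grow to the right and rows downward; lengths in mm; the calibration is good to about 2 mm. A picture is of the moment at which its call begins: read the wrist's pose just before it. get_calibration takes no time and is no camera call.
- job_done(): hands the job in; it is judged then, once.
The state is a dict: "t": time; "joints": joint angles; "qvel": joint speeds; "tau": joint torques, N m; "eef_pos": TCP position; "tcp_rot": TCP orientation; "ft_force": force on the tool from outside, world axes, zero at the start; "moment": the same for the moment, N m; "opening": opening from 0.0 (shut) to 1.0 (fully open); "grip_force": force on a finger pad.
Only numpy, scipy, OpenCV 4.12 (cv2) and the standard library are available. Lean on these libraries where they do the work, as an engineer would, in place of code of your own. Each camera call takes 0.05 s, during which the arm holds its last target. There are 200 camera calls.

### The job

One of the two sockets has toppled over: stand it up on its open end on the table and let go of it. Then find by trying which socket fits the hex nut at the spout end of the manifold, and finish holding that socket in the gripper, upright and pushed fully down over the nut. The socket that does not fit must be left standing upright on the table, and the label box, the jar with the yellow cap and the marker must not be knocked out of place.

Things in the scene. Friction and masses are not known exactly. Their poses are not given: they have to be found in the camera images.
- manifold: Steel manifold screwed to the table: base plate 84 x 186 x 8 mm, block 56 x 166 mm with its top at 36 mm, two round seats 55 mm across, top at 40 mm, at y = +45 and -45 mm, each with a fixed hex nut (corners along x, flats facing along y, 16 mm tall, top 3 mm bevelled). A short bent spout leaves the +y end. Origin: centre of the underside; y to the spout end, z up.
- spout_seat (a point): Centre of the seat face under the nut at the spout end, 40 mm above the table; axes as the manifold. The fitting socket's open end comes down to this face, with 1 mm play all round, so it must match the hexagon within about 7 degrees (every 60 degrees is equivalent). A socket that does not fit stops 10 mm or more above it.
- far_seat (a point): The same for the other nut, not to be used. One nut is 30 mm across flats with a flat top; the other is 24 mm across flats with a stud 13 mm thick standing 14 mm out of its top. Which of them is at the spout end changes from run to run.
- socket_1: Steel socket, 100 mm tall, standing on its open end at the start. Cup with hex outside (44 mm across flats, 45 mm tall) and a hex bore open at the bottom; flat grip on top. Outside both are alike. 0.18 to 0.33 kg, balance point 33 mm up. Origin: centre of the open end; z along the axis towards the grip; corners of the hexagons along x, flats facing along y.
- socket_1_grip (a point): Point on the axis of socket_1, 80 mm above its open end, amid its flat grip (34 mm wide along x, 16 mm along y, from 49 to 100 mm above the open end); axes as the socket. The bore is not told: one of the two sockets is 26 mm across flats, 34 mm deep (for the 24 mm nut), the other 32 mm, 18 mm deep (for the 30 mm nut).
- socket_2: Steel socket, 100 mm tall, at the start lying on one flat, axis 22 mm above the table, x level, y up. Cup with hex outside (44 mm across flats, 45 mm tall) and a hex bore open at the bottom; flat grip on top. Outside both are alike. 0.18 to 0.33 kg, balance point 33 mm up. Origin: centre of the open end; z along the axis towards the grip; corners of the hexagons along x, flats facing along y.
- socket_2_grip (a point): Point on the axis of socket_2, 80 mm above its open end, amid its flat grip (34 mm wide along x, 16 mm along y, from 49 to 100 mm above the open end); axes as the socket. The bore is not told, as for socket_1.
- label_box: Small cardboard box of labels, 54 x 78 x 28 mm, origin at the centre of its underside. A bystander.
- yellow_cap_jar: Sample jar with a yellow cap, 62 mm across, 81 mm tall, origin at the centre of its underside. A bystander.
- marker: White marker pen lying on the table, 17 x 135 x 16 mm, origin under its centre. A bystander.
Not all that is in view belongs to the job. Leave any green look-alike of the socket_1 alone.

How it is judged:
By the outcome, as a careful person would: the job done as asked, in the order asked, and still so for the second after the job is handed in, while the arm keeps its last pose, push and grip.
It also fails if it takes over 72 s, if anything falls off the work surface, if the arm or the gripper's body presses on something with over 40 N, if the wrist force passes 120 N, or if a joint passes its speed limit or range.

## Working session

There is one attempt and no reset: what is moved stays moved. The work goes in short steps, Python scripts to look and compute and a tool call to move; the robot and the scene stay as the last step left them, time stands still between calls to the robot, and variables do not carry over. Pictures are saved under pics/ and viewed, at most 10 in all, crops included, and the job is handed in when it is done.

Besides the shell and the picture viewer there is one more tool, called after "Request:" in YAML: its name, and indented under it one key for each argument. arm_command: Moves the arm, as the interface text tells. Its arguments: {"type":"object","properties":{"rows":{"type":"array","items":{"type":"array","items":{"type":"array","items":{"type":"number","minimum":-1,"maximum":1}}}}},"required":["rows"]}

```bash
ls; mkdir -p pics
python3 - <<'E'
from cell import *
import cv2,numpy as np
s=state();print({k:np.round(v,3).tolist() for k,v in s.items()})
ims=[]
for n in["scene","side","wrist"]:
    c=get_calibration(n);print(n,{k:np.round(v,3).tolist() for k,v in c.items() if not isinstance(v,str)})
    p,d=read_camera(n);np.savez(f"pics/{n}0.npz",p=p,d=d);cv2.imwrite(f"pics/{n}0.png",p[:,:,::-1])
E
```

```text
pics
{'t': 0.0, 'joints': [-0.106, 0.492, 1.559, -0.0, 1.092, -0.106], 'qvel': [-0.001, -0.001, -0.001, 0.0, 0.0, 0.0], 'tau': [-0.001, -61.264, -25.818, 0.069, 0.048, -0.0], 'eef_pos': [624.962, 0.021, 404.134], 'tcp_rot': [-3.14, -0.0, 1.571], 'ft_force': [-0.342, -0.441, -0.218], 'moment': [0.014, 0.061, -0.005], 'grip_force': 0.0, 'opening': 0.998}
scene {'camera_matrix': [[492.434, 0.0, 309.338], [0.0, 492.434, 248.882], [0.0, 0.0, 1.0]], 'position': [-213.123, -666.464, 505.198], 'orientation': [1.162, 0.006, -0.932]}
side {'camera_matrix': [[458.999, 0.0, 315.756], [0.0, 458.999, 239.309], [0.0, 0.0, 1.0]], 'position': [134.879, -770.497, 720.331], 'orientation': [0.897, -0.019, -0.546]}
wrist {'camera_matrix': [[372.046, 0.0, 321.382], [0.0, 372.046, 237.378], [0.0, 0.0, 1.0]], 'hand_eye': [[0.001, 0.972, 0.235, 65.948], [1.0, -0.001, 0.001, -0.985], [0.001, 0.235, -0.972, 19.927], [0.0, 0.0, 0.0, 1.0]]}
```

View pics/side0.png

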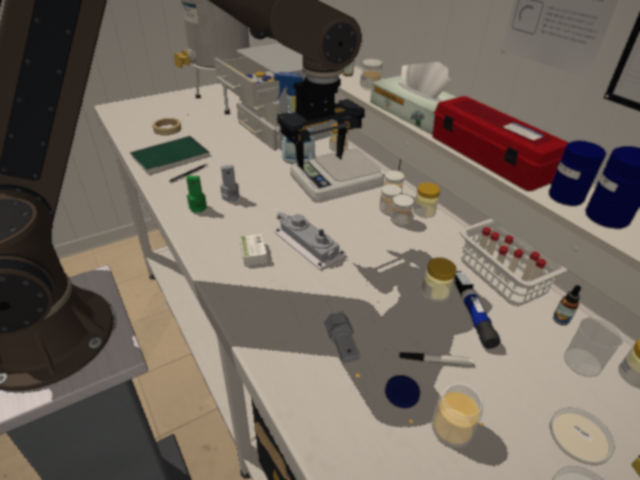

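View pics/wrist0.png

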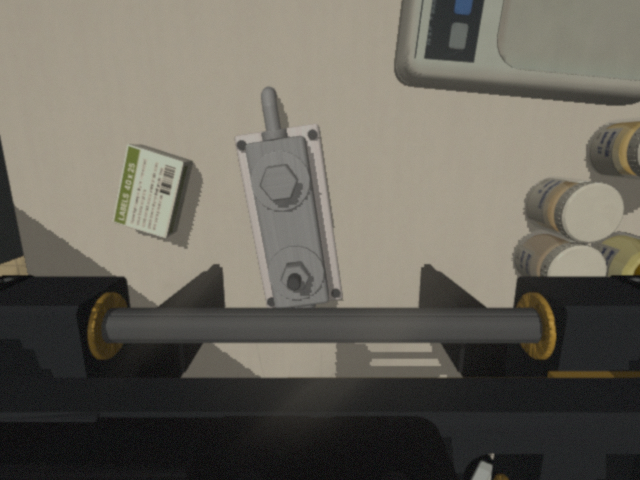

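View pics/scene0.png

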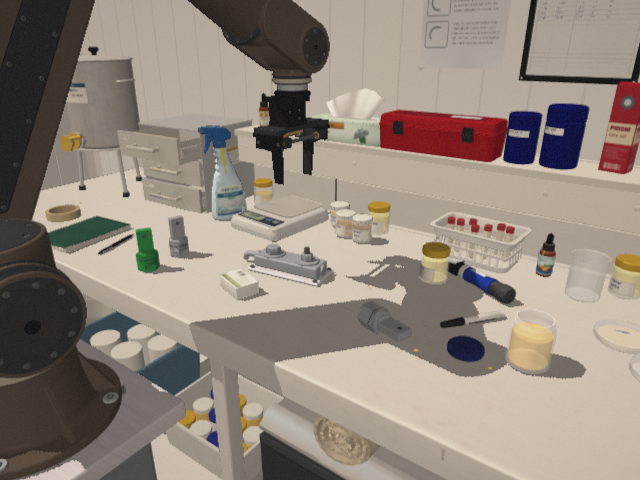

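The wrist view shows the manifold. Its spout points up at (268,95), the nut nearest it at (281,184) is large with a flat top, and the far nut at (295,277) has a stud. In the scene view, the candidates for socket_1 are the grey one at (178,238) and the green one at (147,250). The grey one is steel, so it fits the description and the green is the look-alike. The lying socket_2 is at (385,320), the label box at (240,284), the lone yellow-cap jar at (435,263) and the marker at (470,320).

```bash
cat > h.py <<'E'
from cell import *
import numpy as np,cv2
from scipy.spatial.transform import Rotation as R
def cam(n,s=None):
    c=get_calibration(n);K=np.array(c["camera_matrix"])
    if "hand_eye" in c:
        s=s or state();H=np.array(c["hand_eye"]);T=np.eye(4)
        T[:3,:3]=R.from_euler("xyz",s["tcp_rot"]).as_matrix();T[:3,3]=s["eef_pos"];T=T@H
    else:
        T=np.eye(4);T[:3,:3]=R.from_euler("xyz",c["orientation"]).as_matrix();T[:3,3]=c["position"]
    return K,T,c
def ray(n,uv,CT=None):
    K,T,c=CT or cam(n);uv=np.atleast_2d(np.array(uv,float))
    D=c.get("distortion")
    p=cv2.undistortPoints(uv[:,None],K,None if D is None else np.array(D,float)).reshape(-1,2)
    d=np.c_[p[:,0],-p[:,1],-np.ones(len(p))]
    return T[:3,3],d@T[:3,:3].T
def plane(n,uv,z,CT=None):
    o,d=ray(n,uv,CT);return o+d*((z-o[2])/d[:,2])[:,None]
def cross(r1,r2):
    (o1,d1),(o2,d2)=r1,r2;d1=d1[0];d2=d2[0]
    t=np.linalg.lstsq(np.c_[d1,-d2],o2-o1,rcond=None)[0]
    a,b=o1+t[0]*d1,o2+t[1]*d2;return (a+b)/2,np.linalg.norm(a-b)
def cloud(n,d,CT=None):
    o,r=ray(n,np.stack(np.meshgrid(np.arange(640),np.arange(480)),-1).reshape(-1,2),CT)
    return (o+r*d.reshape(-1,1)).reshape(480,640,3)
E
python3 - <<'E'
from h import *
ps={n:np.load(f"pics/{n}0.npz") for n in["scene","side","wrist"]}
print([k for k in get_calibration("scene")],[k for k in get_calibration("wrist")])
for n,pts in {"scene":[(178,250),(178,225),(378,318),(400,328),(435,270),(240,285),(470,320),(250,265),(320,270)],"side":[(230,190),(340,325),(348,350),(440,280),(253,250),(435,358)],"wrist":[(281,184),(295,280),(150,190),(270,120)]}.items():
    W=cloud(n,ps[n]["d"])
    for u,v in pts: print(n,u,v,W[v,u].round(0),plane(n,(u,v),0)[0].round(0)[:2])
s=ps["scene"]["p"][:,:,::-1];d=ps["side"]["p"][:,:,::-1]
a=cv2.resize(s[205:285,120:220],(400,320),interpolation=3);b=cv2.resize(s[285:365,345:445],(400,320),interpolation=3)
c=cv2.resize(d[300:370,310:390],(366,320),interpolation=3)
cv2.imwrite("pics/crop1.png",cv2.resize(np.hstack([a,b,c]),(800,220)))
E
```

```text
['camera_matrix', 'position', 'orientation'] ['camera_matrix', 'hand_eye']
scene 178 250 [488. 262.  20.] [517. 301.]
scene 178 225 [503. 271.  79.] [637. 446.]
scene 378 318 [ 478. -305.   34.] [ 527. -279.]
scene 400 328 [ 476. -350.   30.] [ 520. -330.]
scene 435 270 [ 716. -311.   38.] [ 792. -282.]
scene 240 285 [431.  -4.  28.] [470.  35.]
scene 470 320 [ 607. -431.   11.] [ 624. -426.]
scene 250 265 [541.  71.  11.] [559.  88.]
scene 320 270 [593. -94.  25.] [635. -64.]
side 230 190 [500. 259.  36.] [519. 312.]
side 340 325 [ 490. -301.   43.] [ 513. -271.]
side 348 350 [ 477. -349.   29.] [ 491. -331.]
side 440 280 [ 723. -321.   67.] [ 784. -275.]
side 253 250 [449.   3.  28.] [461.  34.]
side 435 358 [ 616. -437.   12.] [ 624. -431.]
wrist 281 184 [588.  35.  58.] [582.  29.]
wrist 295 280 [600. -49.  71.] [595. -75.]
wrist 150 190 [460.  26.  29.] [446.  23.]
wrist 270 120 [577.  90.  32.] [573.  92.]
```

View pics/crop1.png

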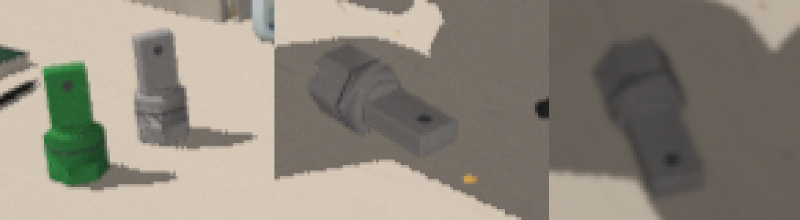

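The crop shows the grey steel socket (socket_1) beside the green look-alike, and socket_2 lying with its cup towards +y and its grip towards -y. I'm moving the wrist camera over socket_2.

Request:
arm_command:
  rows:
    - [[-0.8, -0.32, 0.1, 0, 0, 0, 1], [-0.8, -0.32, 0.1, 0, 0, 0, 1], [-0.8, -0.32, 0.1, 0, 0, 0, 1], [-0.8, -0.32, 0.1, 0, 0, 0, 1]]

```text
t: 0.48
eef_pos: [575.1, -124.3, 388.8]
tcp_rot: [-3.14, 0.0, 1.568]
ft_force: [-0.2, -0.1, -0.6]
opening: 1.001
grip_force: 0.0
```

Request:
arm_command:
  rows:
    - [[-0.8, -0.32, 0.1, 0, 0, 0, 1], [-0.8, -0.32, 0.1, 0, 0, 0, 1], [-0.8, -0.32, 0.1, 0, 0, 0, 1], [-0.8, -0.32, 0.1, 0, 0, 0, 1]]

```text
t: 0.82
eef_pos: [527.1, -244.4, 373.8]
tcp_rot: [-3.14, 0.0, 1.567]
ft_force: [0.4, 0.7, 0.1]
opening: 1.0
grip_force: 0.0
```

Request:
arm_command:
  rows:
    - [[-0.8, -0.32, 0.1, 0, 0, 0, 1], [-0.8, -0.32, 0.1, 0, 0, 0, 1], [-0.8, -0.32, 0.1, 0, 0, 0, 1], [-0.8, -0.32, 0.1, 0, 0, 0, 1], [-0.8, -0.32, 0.1, 0, 0, 0, 1], [-0.8, -0.32, 0.1, 0, 0, 0, 1]]

```text
t: 1.32
eef_pos: [481.1, -359.7, 359.5]
tcp_rot: [-3.141, -0.001, 1.57]
ft_force: [-0.6, 0.9, -0.1]
opening: 0.997
grip_force: 0.0
```

Run:
```python
from h import *
s=state();print(s["t"],np.round(s["eef_pos"],1),np.round(s["tcp_rot"],3),np.round(s["joints"],3))
p,d=read_camera("wrist");np.savez("pics/w1.npz",p=p,d=d);cv2.imwrite("pics/w1.png",p[:,:,::-1])
W=cloud("wrist",d,cam("wrist",s))
m=(W[...,2]>12)&(W[...,2]<60)&(W[...,0]>400)&(W[...,0]<560)&(W[...,1]>-420)&(W[...,1]<-230)
P=W[m];c=P.mean(0);print(len(P),c)
u,S,v=np.linalg.svd(P[:,:2]-c[:2],full_matrices=False);a=v[0]*-np.sign(v[0,1]);n=np.array([-a[1],a[0]])
t=(P[:,:2]-c[:2])@a;w=(P[:,:2]-c[:2])@n;print("axis",a,np.degrees(np.arctan2(a[1],a[0])))
for lo in np.arange(-60,70,10):
    k=(t>=lo)&(t<lo+10)
    if k.sum()>20:print(lo,k.sum(),np.percentile(w[k],[2,98]).round(1),np.percentile(P[k,2],[50,98]).round(1))
print(t.min(),t.max())
```

```text
1.3167 [ 481.1 -359.7  359.5] [-3.141e+00 -1.000e-03  1.570e+00] [-0.752  0.504  1.671  0.     0.967 -0.751]
6181 [ 488.74952216 -307.36464171   35.50579956]
axis [-0.26835541 -0.96331997] -105.56642763145624
-50 224 [-23.   24.1] [42.9 45.1]
-40 842 [-23.2  25. ] [43.3 45.5]
-30 816 [-23.3  24.9] [43.2 45.4]
-20 803 [-23.6  24.5] [43.3 45.5]
-10 774 [-23.4  24.5] [43.1 45.2]
0 508 [-17.8  18.6] [32.1 42.6]
10 499 [-15.9  16.6] [30.  31.6]
20 478 [-16.   16.3] [30.  31.3]
30 476 [-16.2  16.3] [30.  31.5]
40 466 [-16.3  16.1] [30.2 31.6]
50 295 [-16.2  15.9] [29.9 31.4]
-43.104384254592425 57.14621416689464
```

View pics/w1.png

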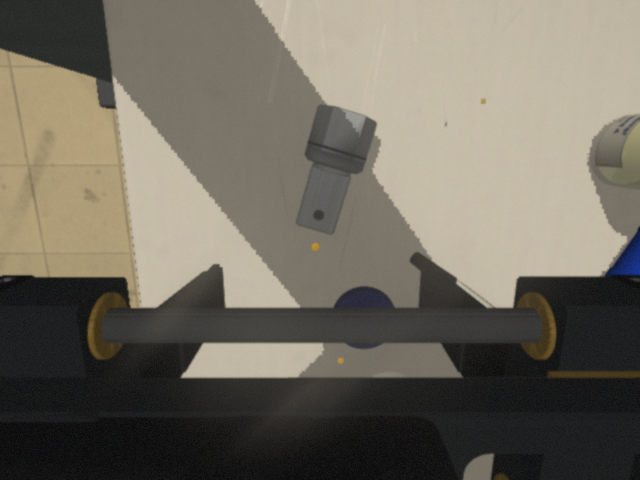

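The wrist view shows socket_2 from its cup at (340,135) to its grip end at (317,225), 100 mm long with top heights of 44 and 30 mm, as stated. Next I check the tilted grasp against obstacles and work out the moves.

```bash
cat >> h.py <<'E'
def pose(G,tz,ty,back=0):
    """tool pose with grasp point at G"""
    tz=np.array(tz,float);tz/=np.linalg.norm(tz);ty=np.array(ty,float);ty-=tz*(ty@tz);ty/=np.linalg.norm(ty)
    return np.array(G)-(171+back)*tz,np.c_[np.cross(ty,tz),ty,tz]
def rel(cur,tgt):
    (p,A),(q,B)=cur,tgt
    return (A.T@(q-p)/150).round(4),(R.from_matrix(A.T@B).as_rotvec()/(2*np.pi)).round(4)
def now(s=None):
    s=s or state();return np.array(s["eef_pos"]),R.from_euler("xyz",s["tcp_rot"]).as_matrix()
E
python3 - <<'E'
from h import *
a=np.array([-.268,-.963,0]);n=np.array([.963,-.268,0]);G=np.array([479.2,-343.1,26])
T0=pose(G,-np.array([0,0,1])-a,n);Tp=pose(G,-np.array([0,0,1])-a,n,60)
print(T0,Tp);print(rel(now(),Tp),rel(Tp,T0))
for nm in["scene","side"]:
    P=cloud(nm,np.load(f"pics/{nm}0.npz")["d"]).reshape(-1,3)
    for T in(T0,Tp):
        L=(P-T[0])@T[1];m=(P[:,2]>8)&(abs(L[:,0])<55)&(abs(L[:,1])<105)&(L[:,2]>-150)&(L[:,2]<135)
        print(nm,m.sum(),P[m].mean(0) if m.sum() else "")
    m=(P[:,2]>30)&(P[:,0]>380)&(P[:,0]<700)&(P[:,1]<-380)&(P[:,1]>-650)&(P[:,2]<130);print(P[m].min(0),P[m].max(0))
E
```

```text
(array([ 446.78817069, -459.56489414,  146.93966162]), array([[ 1.89619388e-01,  9.63388806e-01,  1.89542861e-01],
       [ 6.81356235e-01, -2.68108203e-01,  6.81081252e-01],
       [ 7.06964050e-01, -2.07437188e-17, -7.07249483e-01]])) (array([ 435.415599  , -500.42976928,  189.37463061]), array([[ 1.89619388e-01,  9.63388806e-01,  1.89542861e-01],
       [ 6.81356235e-01, -2.68108203e-01,  6.81081252e-01],
       [ 7.06964050e-01, -2.07437188e-17, -7.07249483e-01]]))
(array([-0.9427, -0.307 ,  1.1356]), array([-0.017 ,  0.1241,  0.041 ])) (array([0. , 0. , 0.4]), array([0., 0., 0.]))
scene 0 
scene 0 
[ 510.50712148 -584.01091008   30.17288963] [ 582.19419434 -515.99369984   89.57023013]
side 0 
side 0 
[ 512.42393417 -586.81479879   30.12584514] [ 581.39774588 -519.54375983   90.31007207]
```

Request:
arm_command:
  rows:
    - [[-0.5, -0.15, 0.6, 0, 0, 0, 1], [-0.5, -0.15, 0.6, 0, 0, 0, 1], [-0.5, -0.15, 0.6, 0, 0, 0, 1]]

```text
t: 1.62
eef_pos: [459.3, -434.2, 269.0]
tcp_rot: [3.141, 0.001, 1.574]
ft_force: [0.2, -0.6, -0.0]
opening: 0.998
grip_force: 0.0
```

Request:
arm_command:
  rows:
    - [[-0.443, -0.157, 0.536, -0.017, 0.124, 0.041, 1], [-0.443, -0.157, 0.536, -0.017, 0.124, 0.041, 1], [-0.443, -0.157, 0.536, -0.017, 0.124, 0.041, 1], [-0.443, -0.157, 0.536, -0.017, 0.124, 0.041, 1], [-0.443, -0.157, 0.536, -0.017, 0.124, 0.041, 1], [-0.443, -0.157, 0.536, -0.017, 0.124, 0.041, 1], [-0.443, -0.157, 0.536, -0.017, 0.124, 0.041, 1], [-0.443, -0.157, 0.536, -0.017, 0.124, 0.041, 1], [-0.443, -0.157, 0.536, -0.017, 0.124, 0.041, 1], [-0.443, -0.157, 0.536, -0.017, 0.124, 0.041, 1]]

```text
t: 2.45
eef_pos: [435.8, -500.6, 189.6]
tcp_rot: [3.141, -0.781, 1.302]
ft_force: [-0.8, 0.7, 0.1]
opening: 1.002
grip_force: 0.0
```

Run:
```python
from h import *
a=np.array([-.268,-.963,0]);n=np.array([.963,-.268,0]);G=np.array([479.2,-343.1,26])
T0=pose(G,-np.array([0,0,1])-a,n)
s=state();print(s["t"],np.round(s["joints"],2));print(rel(now(),T0))
p,d=read_camera("wrist");cv2.imwrite("pics/w2.png",p[:,:,::-1]);
```

```text
2.45 [-1.02  0.86  1.53  0.55  1.38 -1.04]
(array([ 0.0009, -0.0025,  0.4014]), array([-0.0001,  0.0006,  0.0003]))
```

View pics/w2.png

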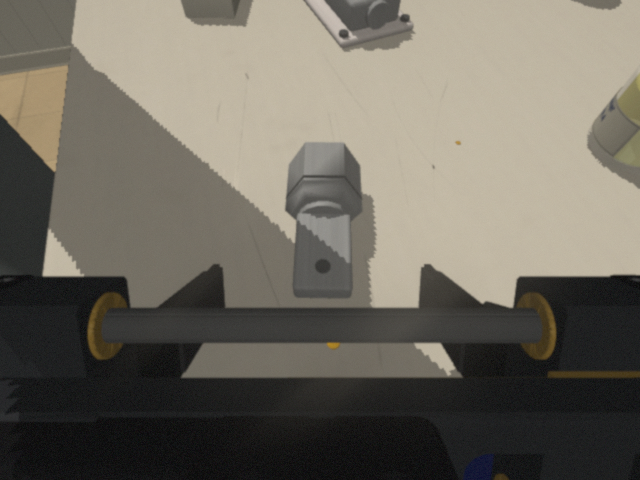

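The wrist view shows the grip at (323,265), square and centred between the fingers. I advance and close.

Request:
arm_command:
  rows:
    - [[0, -0.002, 0.2, 0, 0, 0, 1], [0, -0.002, 0.4, 0, 0, 0, 1], [0, -0.002, 0.4, 0, 0, 0, 1], [0, -0.002, 0.4, 0, 0, 0, -1], [0, -0.002, 0.4, 0, 0, 0, -1], [0, -0.002, 0.4, 0, 0, 0, -1], [0, -0.002, 0.4, 0, 0, 0, -1], [0, -0.002, 0.4, 0, 0, 0, -1], [0, -0.002, 0.4, 0, 0, 0, -1], [0, -0.002, 0.4, 0, 0, 0, -1]]

```text
t: 3.33
eef_pos: [446.0, -460.8, 147.1]
tcp_rot: [3.141, -0.784, 1.299]
ft_force: [0.3, 0.3, -0.3]
opening: 0.566
grip_force: 0.0
```

Run:
```python
from h import *
s=state();print(s["t"],np.round(s["ft_force"],1),s["opening"],s["grip_force"])
a=np.array([-.268,-.963,0]);n=np.array([.963,-.268,0]);z=np.array([0,0,1.])
c=now();G=c[0]+171*c[1][:,2];print(G)
up=(c[0]+[0,0,110],c[1]);print(rel(c,up))
G2=G+[0,0,110]; mid=pose(G2,-z,n);end=pose(G2,a-z,n);print(rel(up,mid),rel(mid,end),end[0])
```

```text
3.3333 [ 0.3  0.3 -0.3] 0.5663529160699392 0.0
[ 478.48371752 -344.52968462   25.99123536]
(array([ 5.177e-01,  5.000e-04, -5.194e-01]), array([0., 0., 0.]))
(array([8.048e-01, 8.000e-04, 3.326e-01]), array([ 1.000e-04, -1.247e-01, -1.000e-04])) (array([ 0.8059, -0.    ,  0.3337]), array([-0.   , -0.125,  0.   ])) [ 510.89554683 -228.06479048  256.93089698]
```

Request:
arm_command:
  rows:
    - [[0, 0, 0, 0, 0, 0, -1], [0, 0, 0, 0, 0, 0, -1], [0, 0, 0, 0, 0, 0, -1], [0, 0, 0, 0, 0, 0, -1], [0, 0, 0, 0, 0, 0, -1], [0, 0, 0, 0, 0, 0, -1]]

```text
t: 3.83
eef_pos: [446.1, -460.6, 146.8]
tcp_rot: [3.141, -0.784, 1.299]
ft_force: [1.2, -1.7, -0.7]
opening: 0.355
grip_force: 29.9
```

Request:
arm_command:
  rows:
    - [[0.1, 0, -0.1, 0, 0, 0, -1], [0.2, 0, -0.2, 0, 0, 0, -1], [0.3, 0, -0.3, 0, 0, 0, -1], [0.4, 0, -0.4, 0, 0, 0, -1], [0.518, 0, -0.518, 0, 0, 0, -1], [0.518, 0, -0.518, 0, 0, 0, -1]]

```text
t: 4.33
eef_pos: [446.4, -460.7, 260.9]
tcp_rot: [3.135, -0.781, 1.304]
ft_force: [0.9, -1.3, -3.1]
opening: 0.356
grip_force: 30.0
```

Request:
arm_command:
  rows:
    - [[0.14, 0, 0.03, 0, -0.018, 0, -1], [0.27, 0, 0.07, 0, -0.036, 0, -1], [0.4, 0, 0.12, 0, -0.054, 0, -1], [0.53, 0, 0.18, 0, -0.072, 0, -1], [0.63, 0, 0.24, 0, -0.09, 0, -1], [0.73, 0, 0.29, 0, -0.108, 0, -1], [0.806, 0, 0.334, 0, -0.125, 0, -1], [0.806, 0, 0.334, 0, -0.125, 0, -1]]

```text
t: 5.0
eef_pos: [479.1, -341.5, 306.6]
tcp_rot: [-3.141, 0.006, 1.302]
ft_force: [0.6, 0.1, -2.9]
opening: 0.358
grip_force: 30.0
```

Request:
arm_command:
  rows:
    - [[0.14, 0, 0.03, 0, -0.018, 0, -1], [0.27, 0, 0.07, 0, -0.036, 0, -1], [0.4, 0, 0.12, 0, -0.054, 0, -1], [0.53, 0, 0.18, 0, -0.072, 0, -1], [0.63, 0, 0.24, 0, -0.09, 0, -1], [0.73, 0, 0.29, 0, -0.108, 0, -1], [0.806, 0, 0.334, 0, -0.125, 0, -1], [0.806, 0, 0.334, 0, -0.125, 0, -1], [0.806, 0, 0.334, 0, -0.125, 0, -1]]

```text
t: 5.75
eef_pos: [512.0, -227.6, 256.2]
tcp_rot: [-3.133, 0.782, 1.306]
ft_force: [0.7, 0.3, -2.2]
opening: 0.357
grip_force: 30.0
```

Run:
```python
from h import *
s=state();print(s["t"],np.round(s["ft_force"],1),s["opening"],s["grip_force"],np.round(s["joints"],2))
c=now();G=c[0]+171*c[1][:,2];print(G,c[1].round(3))
S,ds=read_camera("scene");P,dp=read_camera("side")
a=S[150:390,250:570,::-1];b=P[150:390,200:520,::-1]
cv2.imwrite("pics/c3.png",cv2.resize(np.hstack([a,b]),(800,300)))
for nm,d in(("scene",ds),("side",dp)):
    W=cloud(nm,d).reshape(-1,3);L=W-G;m=(np.hypot(L[:,0],L[:,1])<40)&(L[:,2]>-130)&(L[:,2]<60)&(W[:,2]>8);Q=W[m]
    for lo in range(-120,40,10):
        k=(Q[:,2]-G[2]>=lo)&(Q[:,2]-G[2]<lo+10)
        if k.sum():print(nm,lo,k.sum(),Q[k].mean(0).round(0),Q[k,2].min().round())
```

```text
5.75 [ 0.7  0.3 -2.2] 0.35708712756962147 29.997528791427612 [-0.43  0.63  1.89 -1.13  0.88  0.71]
[ 479.04487217 -343.55985255  134.86461677] [[ 0.186  0.963 -0.193]
 [ 0.685 -0.268 -0.678]
 [-0.705 -0.006 -0.709]]
scene -90 3 [ 464. -355.   55.] 55.0
scene -80 146 [ 460. -355.   60.] 55.0
scene -70 149 [ 461. -354.   70.] 65.0
scene -60 152 [ 461. -356.   80.] 75.0
scene -50 156 [ 461. -355.   90.] 85.0
scene -40 215 [ 467. -353.   99.] 95.0
scene -30 99 [ 469. -351.  110.] 105.0
scene -20 104 [ 469. -351.  120.] 115.0
scene -10 167 [ 469. -351.  130.] 125.0
scene 0 209 [ 467. -345.  140.] 135.0
scene 10 315 [ 473. -340.  151.] 145.0
scene 20 177 [ 481. -328.  160.] 155.0
scene 30 133 [ 485. -322.  170.] 165.0
side -90 2 [ 454. -349.   54.] 54.0
side -80 90 [ 465. -365.   60.] 55.0
side -70 95 [ 465. -365.   70.] 65.0
side -60 91 [ 464. -364.   80.] 75.0
side -50 117 [ 466. -363.   90.] 85.0
side -40 230 [ 470. -360.   99.] 95.0
side -30 73 [ 472. -356.  110.] 105.0
side -20 76 [ 473. -356.  120.] 115.0
side -10 127 [ 472. -357.  130.] 125.0
side 0 173 [ 472. -352.  140.] 135.0
side 10 319 [ 476. -347.  151.] 145.0
side 20 143 [ 481. -334.  160.] 155.0
side 30 131 [ 483. -326.  170.] 165.0
```

View pics/c3.png

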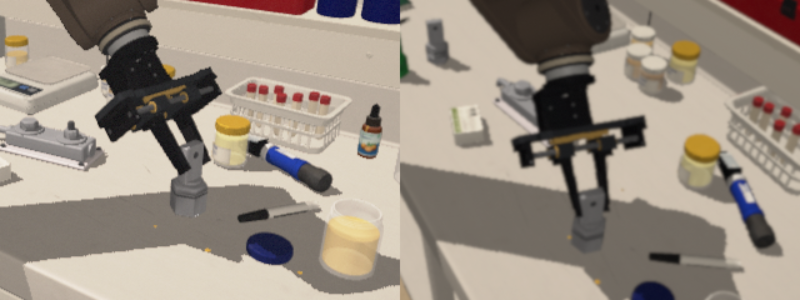

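Socket_2 hangs upright, visible at (187,195) in the left crop and (590,225) in the right. Its bottom is about 55 mm up. Joint 4 is at its limit, so I yaw about the vertical while lowering.

Run:
```python
from h import *
c=now();G=c[0]+171*c[1][:,2];Rz=R.from_euler("z",25,degrees=True).as_matrix()
q,B=c
# correct to nominal upright first
a=np.array([-.268,-.963,0]);n=np.array([.963,-.268,0])
E0=pose(G,a-np.array([0,0,1]),n)
for f in(.5,1):
    r=R.from_euler("z",25*f,degrees=True).as_matrix();T=pose(G-[0,0,46*f],r@E0[1][:,2],r@E0[1][:,1]);print(rel(c,T))
print(rel(T,(T[0]-[0,0,15],T[1])))
```

```text
(array([ 0.0971, -0.1767,  0.1225]), array([-0.0249, -0.0003, -0.0243]))
(array([ 0.1657, -0.3423,  0.2714]), array([-0.0494, -0.0004, -0.0488]))
(array([ 0.0707, -0.    ,  0.0707]), array([0., 0., 0.]))
```

Request:
arm_command:
  rows:
    - [[0.05, -0.09, 0.06, -0.0125, 0, -0.012, -1], [0.097, -0.177, 0.122, -0.025, 0, -0.0245, -1], [0.13, -0.26, 0.2, -0.037, 0, -0.0365, -1], [0.166, -0.342, 0.271, -0.0494, 0, -0.0488, -1], [0.166, -0.342, 0.271, -0.0494, 0, -0.0488, -1], [0.166, -0.342, 0.271, -0.0494, 0, -0.0488, -1]]

```text
t: 6.35
eef_pos: [532.4, -241.6, 309.6]
tcp_rot: [-3.115, 0.716, 1.733]
ft_force: [0.7, 0.2, -2.8]
opening: 0.357
grip_force: 30.0
```

Request:
arm_command:
  rows:
    - [[0.01, 0, 0.01, 0, 0, 0, -1], [0.02, 0, 0.02, 0, 0, 0, -1], [0.028, 0, 0.028, 0, 0, 0, -1], [0.028, 0, 0.028, 0, 0, 0, -1]]

```text
t: 6.68
eef_pos: [533.6, -239.8, 302.9]
tcp_rot: [-3.11, 0.709, 1.731]
ft_force: [-0.2, 0.7, -3.3]
opening: 0.354
grip_force: 30.0
```

Run:
```python
from h import *
s=state();print(s["t"],np.round(s["ft_force"],1),np.round(s["joints"],2))
c=now();G=c[0]+171*c[1][:,2];print(G,c[1].round(3))
S,ds=read_camera("scene")
W=cloud("scene",ds).reshape(-1,3);L=W-G;m=(np.hypot(L[:,0],L[:,1])<40)&(L[:,2]<-35)
print(np.sort(W[m,2])[::60].round(0)); m&=W[:,2]>G[2]-75;m&=W[:,2]<G[2]-45
Q=W[m];k=np.polyfit(Q[:,2],Q[:,0],1),np.polyfit(Q[:,2],Q[:,1],1);print("lean",k)
```

```text
6.6833 [-0.2  0.7 -3.3] [-0.46  0.55  1.84 -1.13  0.65  0.3 ]
[ 546.02832352 -350.51632478  173.19130712] [[-0.121  0.99   0.073]
 [ 0.749  0.139 -0.648]
 [-0.651 -0.024 -0.758]]
[ -3.  -1.  -1.  -1.  -1.  -0.  -0.  -0.   0.   0.   1.   1.   1.  95.
  99. 103. 108. 112. 116. 120. 124. 129. 133. 135. 137.]
lean (array([6.08536841e-03, 5.26168731e+02]), array([-4.62763580e-02, -3.51678297e+02]))
```

The move was clamped by joint 4's limit. I fit a simple kinematic model to the recorded poses so I can choose a placement pose with joint margin.

```bash
cat >> h.py <<'E'
from scipy.optimize import least_squares
D=[([-.106,.492,1.559,0,1.092,-.106],[624.962,.021,404.134],[-3.14,0,1.571]),([-.752,.504,1.671,0,.967,-.751],[481.1,-359.7,359.5],[-3.141,-.001,1.57]),
([-1.02,.86,1.53,.55,1.38,-1.04],[435.8,-500.6,189.6],[3.141,-.781,1.302]),([-.43,.63,1.89,-1.13,.88,.71],[512,-227.6,256.2],[-3.133,.782,1.306]),([-.46,.55,1.84,-1.13,.65,.3],[533.6,-239.8,302.9],[-3.11,.709,1.731])]
Ro=lambda ax,t:R.from_euler(ax,t).as_matrix()
def fk(q,k):
    r0,l,h,L2,e,L3,d6=k[:7];A1=Ro("z",q[0]);A2=Ro("y",q[1]);A3=Ro("y",q[1]+q[2])
    B=A1@A3@Ro("z",q[3])@Ro("y",q[4])@Ro("z",q[5]+k[7])
    return A1@(np.array([r0,l,h])+A2@[0,0,L2]+A3@[e,0,L3])+B[:,2]*d6,B
def fitk():
    f=lambda k:np.concatenate([np.r_[fk(q,k)[0]-p,100*(fk(q,k)[1]-R.from_euler("xyz",r).as_matrix()).ravel()] for q,p,r in D]+[(np.array(k)[:7]-[0,66,150,400,0,400,100])*.003])
    return min((least_squares(f,[0,66,150,400,0,400,100,y]) for y in(0,1.57,3.14,-1.57)),key=lambda o:o.cost)
LO=np.array([-3.1,-.84,.05,-1.13,.06,-2.69]);HI=np.array([3.1,2.19,2.79,4.28,2.93,2.69])
def ik(T,k,q0):
    o=least_squares(lambda q:np.r_[fk(q,k)[0]-T[0],200*(fk(q,k)[1]-T[1]).ravel()],np.clip(q0,LO+.05,HI-.05),bounds=(LO,HI));return o.x,o.cost
E
python3 - <<'E'
from h import *
o=fitk();k=o.x;print(o.cost,k.round(2))
for q,p,r in D:print((fk(q,k)[0]-p).round(1),abs(fk(q,k)[1]-R.from_euler("xyz",r).as_matrix()).max().round(3))
np.save("k.npy",k);z=np.array([0,0,1])
for b in(-40,-15,0,20,40,65,90):
  r=Ro("z",np.radians(b));a=r@[-.268,-.963,0];n=r@[.963,-.268,0]
  for G in([480,-345,82],[420,-250,82],[560,-300,82]):
    q,c=ik(pose(G,a-z,n),k,state()["joints"]);print(b,G,round(c,1),q.round(2))
E
```

```text
11.486759561665057 [ -2.31  66.26 191.73 595.14  44.96 409.8   83.79   1.57]
[-0.   0.1 -0.8] 0.0
[ 0.   0.4 -0.2] 0.001
[ 0.3 -0.6  0.8] 0.004
[-0.5  1.7 -2.4] 0.006
[ 0.1 -1.8  2.6] 0.006
-40 [480, -345, 82] 0.0 [-0.47  0.82  1.6  -0.71  1.26  0.91]
-40 [420, -250, 82] 0.0 [-0.37  0.74  1.83 -0.68  1.18  1.07]
-40 [560, -300, 82] 0.0 [-0.36  0.88  1.42 -0.63  1.4   0.9 ]
-15 [480, -345, 82] 0.0 [-0.43  0.75  1.79 -0.99  1.    0.84]
-15 [420, -250, 82] 0.0 [-0.31  0.69  2.   -0.99  0.97  1.03]
-15 [560, -300, 82] 0.0 [-0.32  0.81  1.61 -0.87  1.12  0.78]
0 [480, -345, 82] 139.7 [-0.43  0.71  1.89 -1.13  0.85  0.77]
0 [420, -250, 82] 202.6 [-0.29  0.65  2.08 -1.13  0.86  0.97]
0 [560, -300, 82] 0.0 [-0.31  0.77  1.74 -1.06  0.94  0.75]
20 [480, -345, 82] 2359.2 [-0.46  0.63  1.97 -1.13  0.64  0.47]
20 [420, -250, 82] 3059.9 [-0.3   0.57  2.15 -1.13  0.7   0.68]
20 [560, -300, 82] 835.7 [-0.33  0.7   1.84 -1.13  0.73  0.55]
40 [480, -345, 82] 5002.9 [-0.57  0.56  2.04 -1.13  0.32  0.07]
40 [420, -250, 82] 7244.1 [-0.41  0.46  2.22 -1.13  0.41  0.24]
40 [560, -300, 82] 3195.7 [-0.4   0.63  1.93 -1.13  0.45  0.2 ]
65 [480, -345, 82] 5409.6 [-0.71  0.53  2.1  -1.13  0.06 -0.44]
65 [420, -250, 82] 8335.4 [-0.63  0.39  2.3  -1.13  0.06 -0.37]
65 [560, -300, 82] 3901.6 [-0.56  0.58  2.01 -1.13  0.06 -0.32]
90 [480, -345, 82] 10240.9 [-0.77  0.55  2.09 -1.13  0.06 -0.85]
90 [420, -250, 82] 12178.0 [-0.69  0.41  2.29 -1.13  0.06 -0.79]
90 [560, -300, 82] 6949.0 [-0.61  0.59  2.01 -1.13  0.06 -0.71]
```

Run:
```python
from h import *
z=np.array([0,0,1]);k=np.load("k.npy");c=now();r=Ro("z",np.radians(-40));a=r@[-.268,-.963,0];n=r@[.963,-.268,0]
T=pose([500,-345,150],a-z,n);print(rel(c,T),T[0],ik(T,k,state()["joints"]))
```

```text
(array([-0.0983,  0.4064,  0.3538]), array([ 0.1176, -0.0086,  0.1319])) [ 599.69109266 -276.61663732  270.93966162] (array([-0.45445308,  0.75015705,  1.51550436, -0.67650653,  1.38440043,
        0.82253369]), np.float64(2.176345899791684e-26))
```

Request:
arm_command:
  rows:
    - [[-0.1, 0.406, 0.354, 0.118, -0.009, 0.132, -1], [-0.1, 0.406, 0.354, 0.118, -0.009, 0.132, -1], [-0.1, 0.406, 0.354, 0.118, -0.009, 0.132, -1], [-0.1, 0.406, 0.354, 0.118, -0.009, 0.132, -1], [-0.1, 0.406, 0.354, 0.118, -0.009, 0.132, -1], [-0.1, 0.406, 0.354, 0.118, -0.009, 0.132, -1], [-0.1, 0.406, 0.354, 0.118, -0.009, 0.132, -1], [-0.1, 0.406, 0.354, 0.118, -0.009, 0.132, -1], [-0.1, 0.406, 0.354, 0.118, -0.009, 0.132, -1], [-0.1, 0.406, 0.354, 0.118, -0.009, 0.132, -1]]

```text
t: 7.57
eef_pos: [600.1, -277.0, 271.3]
tcp_rot: [3.14, 0.788, 0.593]
ft_force: [-0.6, -0.0, -3.4]
opening: 0.357
grip_force: 30.0
```

Run:
```python
from h import *
s=state();z=np.array([0,0,1]);c=now();r=Ro("z",np.radians(-40));a=r@[-.268,-.963,0];n=r@[.963,-.268,0]
print(s["t"],s["joints"],c[0]+171*c[1][:,2],c[1].round(3))
T=pose([490,-345,100],a-z,n);print(rel(c,T));T2=pose([490,-345,81],a-z,n);print(rel(T,T2))
```

```text
7.5667 [-0.45602321  0.75265413  1.51216035 -0.67566887  1.38916429  0.82670698] [ 499.68536724 -344.87922669  150.65521254] [[ 0.585  0.56  -0.587]
 [ 0.394 -0.829 -0.397]
 [-0.709  0.001 -0.705]]
(array([ 0.1984, -0.0408,  0.2765]), array([-0.0007,  0.0004, -0.0009]))
(array([ 0.0895, -0.    ,  0.0896]), array([0., 0., 0.]))
```

Request:
arm_command:
  rows:
    - [[0.198, -0.04, 0.277, 0, 0, -0.001, -1], [0.198, -0.04, 0.277, 0, 0, -0.001, -1], [0.198, -0.04, 0.277, 0, 0, -0.001, -1], [0.198, -0.04, 0.277, 0, 0, -0.001, -1]]

```text
t: 7.9
eef_pos: [589.8, -276.9, 221.7]
tcp_rot: [-3.136, 0.788, 0.61]
ft_force: [0.3, -0.6, -3.3]
opening: 0.358
grip_force: 30.0
```

Run:
```python
from h import *
s=state();c=now();G=c[0]+171*c[1][:,2];print(s["t"],G,c[1].round(3))
for nm in("scene","side"):
    _,ds=read_camera(nm)
    W=cloud(nm,ds).reshape(-1,3);L=W-G;m=(np.hypot(L[:,0],L[:,1])<34)&(W[:,2]>8)
    print(nm,W[m,2].min())
    for lo in range(8,70,6):
        k=m&(W[:,2]>=lo)&(W[:,2]<lo+6)
        if k.sum()>5:print(lo,k.sum(),W[k].mean(0).round(1))
```

```text
7.9 [ 489.88976709 -345.49859074  101.08017186] [[ 0.578  0.569 -0.584]
 [ 0.404 -0.822 -0.401]
 [-0.709 -0.004 -0.705]]
scene 18.5228419590228
14 7 [ 470.3 -362.3   19.2]
20 66 [ 468.9 -354.5   23.7]
26 81 [ 469.  -355.2   29.1]
32 89 [ 468.7 -354.9   35. ]
38 82 [ 468.1 -354.5   41.1]
44 83 [ 468.8 -355.6   46.9]
50 89 [ 469.  -354.4   52.9]
56 101 [ 470.4 -355.2   59.2]
62 140 [ 473.1 -352.8   64.5]
68 81 [ 476.6 -352.4   70.3]
side 19.171580511968955
20 45 [ 472.7 -361.6   23.9]
26 50 [ 474.2 -364.    29. ]
32 55 [ 473.5 -364.    35.1]
38 53 [ 474.4 -364.    40.7]
44 57 [ 472.8 -362.4   46.8]
50 62 [ 473.4 -362.8   52.9]
56 76 [ 475.3 -362.    59.3]
62 156 [ 476.8 -358.5   64.6]
68 74 [ 478.5 -356.    70.4]
```

Request:
arm_command:
  rows:
    - [[0.03, 0, 0.03, 0, 0, 0, -1], [0.06, 0, 0.06, 0, 0, 0, -1], [0.078, 0, 0.078, 0, 0, 0, -1], [0.085, 0, 0.085, 0, 0, 0, -1], [0.088, 0, 0.088, 0, 0, 0, -1], [0.09, 0, 0.09, 0, 0, 0, -1], [0.09, 0, 0.09, 0, 0, 0, -1]]

```text
t: 8.58
eef_pos: [589.5, -276.8, 202.8]
tcp_rot: [-3.138, 0.787, 0.606]
ft_force: [-0.2, -0.3, -3.2]
opening: 0.355
grip_force: 30.0
```

Request:
arm_command:
  rows:
    - [[0.004, 0, 0.004, 0, 0, 0, -1], [0.007, 0, 0.007, 0, 0, 0, -1], [0.007, 0, 0.007, 0, 0, 0, -1]]

```text
t: 8.83
eef_pos: [589.6, -276.8, 202.5]
tcp_rot: [-3.139, 0.788, 0.605]
ft_force: [-1.1, 2.3, 8.7]
opening: 0.357
grip_force: 30.0
```

Contact with the table. I release, then back off along the tool axis.

Request:
arm_command:
  rows:
    - [[0, 0, 0, 0, 0, 0, 1], [0, 0, 0, 0, 0, 0, 1], [0, 0, 0, 0, 0, 0, 1], [0, 0, 0, 0, 0, 0, 1], [0, 0, 0, 0, 0, 0, 1], [0, 0, 0, 0, 0, 0, 1], [0, 0, 0, 0, 0, 0, 1], [0, 0, -0.2, 0, 0, 0, 1], [0, 0, -0.4, 0, 0, 0, 1], [0, 0, -0.6, 0, 0, 0, 1]]

```text
t: 9.67
eef_pos: [642.6, -240.5, 265.4]
tcp_rot: [-3.137, 0.787, 0.607]
ft_force: [-0.2, -0.8, 0.5]
opening: 0.981
grip_force: 0.0
```

Run:
```python
from h import *
s=state();c=now();k=np.load("k.npy");print(s["t"],c[0],s["joints"])
for nm in("scene","side"):
    _,ds=read_camera(nm)
    W=cloud(nm,ds).reshape(-1,3);L=W-[490,-345.5,0];m=(np.hypot(L[:,0],L[:,1])<40)&(W[:,2]>6)&(W[:,2]<130)
    for lo in range(6,110,8):
        q=m&(W[:,2]>=lo)&(W[:,2]<lo+8)
        if q.sum()>5:print(lo,q.sum(),W[q].mean(0).round(1))
# wrist vertical view pose: socket ahead of camera
T=(np.array([490,-430,300.]),pose([490,-420,100],[0,0,-1],[1,0,0])[1]);print(rel(c,T),ik(T,k,s["joints"]))
T=(np.array([490,-385,330.]),pose([490,-420,100],[0,0,-1],[1,0,0])[1]);print(rel(c,T),ik(T,k,s["joints"]))
```

```text
9.6667 [ 642.57976351 -240.53338301  265.37708433] [-0.38395141  0.7942524   1.43256149 -0.63598667  1.45097781  0.83907776]
6 105 [ 467.8 -354.4    9.9]
14 111 [ 468.3 -355.8   17.9]
22 113 [ 468.  -355.    26.1]
30 115 [ 468.7 -355.5   34.1]
38 182 [ 470.8 -353.4   42.9]
46 107 [ 475.2 -353.5   49.7]
54 82 [ 476.3 -350.2   58.1]
62 80 [ 477.  -351.3   65.8]
70 80 [ 476.7 -351.3   73.6]
78 89 [ 476.7 -350.8   81.8]
86 88 [ 477.2 -351.5   90. ]
94 132 [ 479.9 -349.6   98.5]
6 66 [ 471.6 -363.2   10.3]
14 64 [ 472.9 -364.3   17.8]
22 67 [ 472.2 -362.9   25.5]
30 83 [ 473.3 -363.5   33.9]
38 180 [ 475.5 -359.    42.7]
46 90 [ 475.6 -356.4   49.1]
54 56 [ 479.6 -356.4   57.7]
62 57 [ 477.7 -354.4   66. ]
70 57 [ 479.  -356.    74.1]
78 57 [ 479.  -355.6   82.1]
86 61 [ 478.3 -355.7   90.1]
94 157 [ 482.  -351.5   98.4]
(array([-1.2617,  0.4625,  0.9369]), array([-0.061 ,  0.1149, -0.1455])) (array([-8.22080030e-01,  6.37364463e-01,  1.59161400e+00,  1.00672952e-18,
        9.12614189e-01, -8.22240367e-01]), np.float64(2.0348370046421282e-26))
(array([-1.2826,  0.2147,  0.6758]), array([-0.061 ,  0.1149, -0.1455])) (array([-7.72492812e-01,  5.66557870e-01,  1.64191760e+00,  8.06355108e-18,
        9.33117183e-01, -7.72653149e-01]), np.float64(1.4695013651563172e-26))
```

Socket_2 stands upright, with its top at 100 mm in both views. Now I measure the manifold from the first wrist frame.

Run:
```python
from h import *
s0={"eef_pos":[624.962,.021,404.134],"tcp_rot":[-3.14,0,1.571]}
f=np.load("pics/wrist0.npz");C=cam("wrist",s0);W=cloud("wrist",f["d"],C)
def hexc(m,h,name):
    m=m.astype(np.uint8);nc,l,st,_=cv2.connectedComponentsWithStats(m);i=1+np.argmax(st[1:,4]);ys,xs=np.nonzero(l==i)
    P=W[ys,xs];h0=np.median(P[:,2])
    X=plane("wrist",np.c_[xs,ys],h0,C)[:,:2].astype(np.float32);hl=cv2.convexHull(X)[:,0]
    M=cv2.moments(hl.reshape(-1,1,2));c=np.array([M["m10"]/M["m00"],M["m01"]/M["m00"]])
    r=hl-c;A=np.linspace(0,np.pi,181);w=[np.ptp(hl@[np.cos(t),np.sin(t)]) for t in A]
    # flats direction: min width folded over 60deg
    wf=np.array(w[:180]).reshape(3,60).mean(0);print(name,h0.round(1),c.round(1),"area",M["m00"],"AF",wf.min().round(1),"dir",wf.argmin(),"AC",wf.max().round(1),wf.argmax());return c
box=lambda x,y,r:np.hypot(W[...,0]-x,W[...,1]-y)<r
a=hexc(box(588,38,26)&(W[...,2]>53)&(W[...,2]<60),56,"spout nut")
b=hexc(box(602,-50,26)&(W[...,2]>50)&(W[...,2]<60),56,"far nut")
b2=hexc(box(602,-50,26)&(W[...,2]>65),70,"stud")
for nm,h in(("top",(34,37.5)),("plate",(5,11))):
    m=(W[...,2]>h[0])&(W[...,2]<h[1])&(abs(W[...,0]-595)<70)&(abs(W[...,1])<120);P=W[m][:,:2].astype(np.float32)
    r=cv2.minAreaRect(P);print(nm,r)
d=a-b2;print(np.hypot(*d),np.degrees(np.arctan2(d[1],d[0]))-90,(a+b2)/2)
```

```text
spout nut 55.3 [585.9  34.7] area 739.4251405702671 AF 29.6 dir 38 AC 32.8 10
far nut 55.1 [599.1 -53.2] area 496.86246202583425 AF 24.3 dir 38 AC 26.9 8
stud 68.9 [599.  -53.5] area 123.91027002141345 AF 12.6 dir 16 AC 13.0 34
top ((591.8851928710938, -6.584724426269531), (54.444923400878906, 174.92662048339844), 8.205138206481934)
plate ((589.4598388671875, 8.825469970703125), (83.75596618652344, 223.1155548095703), 8.352993965148926)
89.16214317126804 8.404295181951923 [592.45492942  -9.3709358 ]
```

The spout nut reads 30 mm across flats with a flat top, centred at (586,35), and the manifold is yawed 8.4 degrees. The far nut is at (599,-53), 89 mm away. Now I look at socket_2 from above with the grasp yaw.

```bash
cat >> h.py <<'E'
def down(x,y,z,deg):
    """TCP pose pointing down, tool y at deg in world"""
    t=np.radians(deg);return np.array([x,y,z],float),pose([0,0,0],[0,0,-1],[np.cos(t),np.sin(t),0])[1]
E
python3 - <<'E'
from h import *
s=state();c=now();k=np.load("k.npy");u=(c[0]+[0,0,80],c[1]);T=down(522,-395,310,34.7)
print(rel(c,u),rel(u,T),ik(T,k,s["joints"]))
E
```

```text
(array([-0.3765,  0.0013, -0.3778]), array([0., 0., 0.])) (array([-0.7138,  0.3887,  1.0708]), array([-0.0972,  0.0978, -0.236 ])) (array([-7.49166395e-01,  6.29081276e-01,  1.57629114e+00, -6.69433405e-16,
        9.36220237e-01, -1.35495598e+00]), np.float64(1.2401179215832452e-23))
```

Run:
```python
from h import *
s=state();c=now();k=np.load("k.npy");u=(c[0]+[0,0,80],c[1]);T=down(439,-380,310,-55.3)
print(rel(u,T),ik(T,k,s["joints"]))
T1=(u[0]*.45+T[0]*.55,u[1]);print(rel(u,T1),rel(T1,T))
```

```text
(array([-0.9962, -0.0087,  1.3509]), array([ 4.000e-04,  1.247e-01, -1.000e-04])) (array([-8.27843786e-01,  5.39491822e-01,  1.76774026e+00, -1.88334896e-17,
        8.34360569e-01,  1.37162953e-01]), np.float64(5.025005336322219e-26))
(array([-0.5479, -0.0048,  0.743 ]), array([0., 0., 0.])) (array([-0.4483, -0.0039,  0.6079]), array([ 4.000e-04,  1.247e-01, -1.000e-04]))
```

Request:
arm_command:
  rows:
    - [[-0.377, 0, -0.378, 0, 0, 0, 1], [-0.377, 0, -0.378, 0, 0, 0, 1], [-0.377, 0, -0.378, 0, 0, 0, 1]]

```text
t: 10.02
eef_pos: [642.6, -241.3, 351.3]
tcp_rot: [3.134, 0.783, 0.599]
ft_force: [0.6, 0.0, 1.3]
opening: 1.0
grip_force: 0.0
```

Request:
arm_command:
  rows:
    - [[-0.548, -0.005, 0.743, 0, 0, 0, 1], [-0.548, -0.005, 0.743, 0, 0, 0, 1], [-0.548, -0.005, 0.743, 0, 0, 0, 1], [-0.548, -0.005, 0.743, 0, 0, 0, 1]]

```text
t: 10.35
eef_pos: [525.1, -320.1, 322.9]
tcp_rot: [-3.134, 0.788, 0.606]
ft_force: [0.1, -0.1, -0.2]
opening: 0.994
grip_force: 0.0
```

Request:
arm_command:
  rows:
    - [[-0.448, -0.004, 0.608, 0, 0.125, 0, 1], [-0.448, -0.004, 0.608, 0, 0.125, 0, 1], [-0.448, -0.004, 0.608, 0, 0.125, 0, 1], [-0.448, -0.004, 0.608, 0, 0.125, 0, 1], [-0.448, -0.004, 0.608, 0, 0.125, 0, 1], [-0.448, -0.004, 0.608, 0, 0.125, 0, 1], [-0.448, -0.004, 0.608, 0, 0.125, 0, 1], [-0.448, -0.004, 0.608, 0, 0.125, 0, 1]]

```text
t: 11.02
eef_pos: [435.9, -381.4, 307.1]
tcp_rot: [-3.138, -0.0, 0.602]
ft_force: [-0.5, 0.6, -0.4]
opening: 1.002
grip_force: 0.0
```

```bash
cat > grip.py <<'E'
from h import *
def top(s,p,d,xy):
    C=cam("wrist",s);W=cloud("wrist",d,C)
    m=(W[...,2]>94)&(W[...,2]<106)&(np.hypot(W[...,0]-xy[0],W[...,1]-xy[1])<45)
    ys,xs=np.nonzero(m);h=np.median(W[m][:,2]);r=cv2.minAreaRect(plane("wrist",np.c_[xs,ys],h,C)[:,:2].astype(np.float32))
    m2=(W[...,2]>42)&(W[...,2]<47)&(np.hypot(W[...,0]-xy[0],W[...,1]-xy[1])<45);print("shoulder",m2.sum(),W[m2].mean(0))
    (c,(w,hh),a)=r;a=a if w>hh else a+90;print("top",h,"c",c,"size",w,hh,"long-axis deg",a,len(xs));return np.array(c),a
if __name__=="__main__":
    import sys
    s=state();p,d=read_camera("wrist");cv2.imwrite(sys.argv[1],p[:,:,::-1]);np.savez(sys.argv[1]+".npz",p=p,d=d);print(s["t"],np.round(s["eef_pos"],1),np.round(s["tcp_rot"],3),np.round(s["joints"],2))
    top(s,p,d,(float(sys.argv[2]),float(sys.argv[3])))
E
python3 grip.py pics/w4.png 488 -346
```

```text
11.0167 [ 435.9 -381.4  307.1] [-3.138 -0.     0.602] [-0.83  0.54  1.77  0.    0.83  0.14]
shoulder 1211 [ 485.37730151 -346.93802445   44.24044168]
top 99.92784175341154 c (483.8648376464844, -348.2801208496094) size 15.482675552368164 33.53700256347656 long-axis deg 124.52513885498047 2207
```

Run:
```python
from h import *
c=now();k=np.load("k.npy")
A=down(483.9,-348.3,307,-55.5);B=down(483.9,-348.3,251,-55.5);print(rel(c,A),rel(A,B))
U=down(483.9,-348.3,371,-55.5);V=down(585.9,34.7,360,-51.6);print(rel(B,U));M=down(535,-157,365,-53.5);print(rel(U,M),rel(M,V),ik(V,k,state()["joints"]))
```

```text
(array([ 0.3871, -0.0006, -0.0004]), array([-0.0005,  0.0005,  0.0001])) (array([0.    , 0.    , 0.3733]), array([0., 0., 0.]))
(array([ 0. ,  0. , -0.8]), array([0., 0., 0.]))
(array([ 1.0031, -0.8581,  0.04  ]), array([ 0.    ,  0.    , -0.0056])) (array([ 1.033 , -0.8255,  0.0333]), array([ 0.    ,  0.    , -0.0053])) (array([-5.39705517e-02,  4.85502942e-01,  1.70401196e+00,  7.73920909e-19,
        9.52077756e-01,  8.46459005e-01]), np.float64(5.0236346506768826e-26))
```

Request:
arm_command:
  rows:
    - [[0.2, 0, 0, 0, 0, 0, 0.4], [0.387, 0, 0, 0, 0, 0, 0.4], [0.387, 0, 0, 0, 0, 0, 0.4], [0.387, 0, 0.2, 0, 0, 0, 0.4], [0.387, 0, 0.373, 0, 0, 0, 0.4], [0.387, 0, 0.373, 0, 0, 0, -1], [0.387, 0, 0.373, 0, 0, 0, -1], [0.387, 0, 0.373, 0, 0, 0, -1], [0.387, 0, 0.373, 0, 0, 0, -1], [0.387, 0, 0.373, 0, 0, 0, -1]]

```text
t: 11.9
eef_pos: [484.4, -348.2, 252.9]
tcp_rot: [-3.141, 0.001, 0.604]
ft_force: [-0.0, 0.1, -0.3]
opening: 0.406
grip_force: 0.0
```

Request:
arm_command:
  rows:
    - [[0, 0, 0, 0, 0, 0, -1], [0, 0, 0, 0, 0, 0, -1], [0, 0, 0, 0, 0, 0, -1], [0, 0, 0, 0, 0, 0, -1], [0, 0, 0, 0, 0, 0, -1]]

```text
t: 12.32
eef_pos: [484.3, -348.2, 252.6]
tcp_rot: [-3.141, 0.001, 0.604]
ft_force: [0.2, -0.7, 7.1]
opening: 0.358
grip_force: 30.0
```

Gripped. Lift and carry it to above the spout nut.

Request:
arm_command:
  rows:
    - [[0, 0, -0.1, 0, 0, 0, -1], [0, 0, -0.3, 0, 0, 0, -1], [0, 0, -0.55, 0, 0, 0, -1], [0, 0, -0.8, 0, 0, 0, -1], [0, 0, -0.8, 0, 0, 0, -1]]

```text
t: 12.73
eef_pos: [485.0, -348.4, 378.4]
tcp_rot: [3.134, -0.001, 0.604]
ft_force: [0.6, -1.1, -2.4]
opening: 0.355
grip_force: 30.0
```

Request:
arm_command:
  rows:
    - [[0.167, -0.143, 0, 0, 0, 0, -1], [0.333, -0.287, 0, 0, 0, 0, -1], [0.5, -0.43, 0, 0, 0, 0, -1], [0.667, -0.573, 0, 0, 0, 0, -1], [0.833, -0.717, 0, 0, 0, 0, -1], [1.0, -0.86, 0, 0, 0, 0, -1]]

```text
t: 13.23
eef_pos: [534.7, -155.2, 371.3]
tcp_rot: [-3.139, 0.002, 0.603]
ft_force: [0.5, -0.1, -3.0]
opening: 0.354
grip_force: 30.0
```

Request:
arm_command:
  rows:
    - [[0.167, -0.143, 0, 0, 0, -0.002, -1], [0.333, -0.287, 0, 0, 0, -0.004, -1], [0.5, -0.43, 0, 0, 0, -0.006, -1], [0.667, -0.573, 0, 0, 0, -0.008, -1], [0.833, -0.717, 0, 0, 0, -0.011, -1], [0.9, -0.78, 0, 0, 0, -0.011, -1], [0.95, -0.82, 0, 0, 0, -0.011, -1], [0.95, -0.82, 0, 0, 0, -0.011, -1]]

```text
t: 13.9
eef_pos: [582.4, 26.5, 371.3]
tcp_rot: [-3.139, 0.002, 0.674]
ft_force: [-0.6, -0.9, -2.8]
opening: 0.358
grip_force: 30.0
```

Run:
```python
from h import *
s=state();c=now();print(s["t"],c[0],s["tcp_rot"],s["ft_force"])
p,d=read_camera("wrist");np.savez("pics/w5.npz",p=p,d=d,e=s["eef_pos"],r=s["tcp_rot"]);cv2.imwrite("pics/w5.png",p[:,:,::-1])
C=cam("wrist",s);W=cloud("wrist",d,C)
for lo in range(-10,140,10):
    m=(W[...,2]>lo)&(W[...,2]<lo+10)&(np.hypot(W[...,0]-586,W[...,1]-35)<60);print(lo,m.sum(),W[m].mean(0).round(1) if m.any() else "")
```

```text
13.9 [582.40097464  26.5342867  371.34040404] [-3.13859264e+00  1.68435265e-03  6.74301811e-01] [-0.55845217 -0.91459586 -2.8490505 ]
-10 1146 [ 6.109e+02  5.100e+01 -6.000e-01]
0 3103 [605.5  48.6   5.7]
10 238 [591.9  62.7  13.1]
20 232 [592.9  65.8  27. ]
30 3859 [593.1  33.8  36.1]
40 754 [592.7  44.1  40.9]
50 577 [590.9  40.7  55.4]
60 0 
70 0 
80 0 
90 0 
100 0 
110 4 [596.5  42.6 119.7]
120 177 [595.7  38.3 124.6]
130 224 [595.5  38.9 134.9]
```

View pics/w5.png

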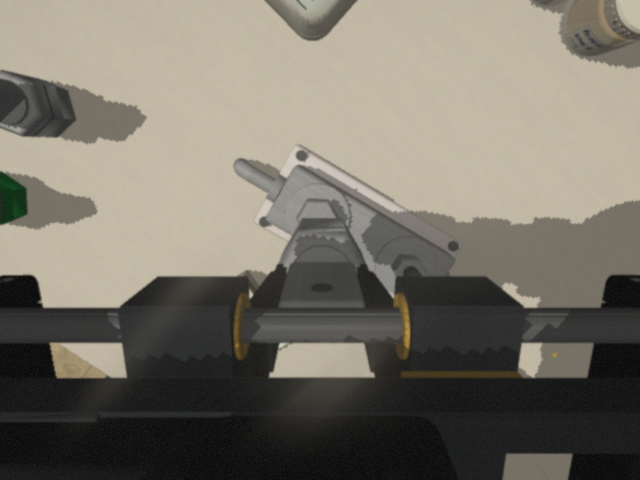

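The wrist view shows the socket held square above the nut, whose hexagon edge is at (318,208). The plate screws are at (302,155), (264,221) and (453,245). I use them to cross-check the manifold position against the first view.

Run:
```python
from h import *
def scr(f,s,pts):
    g=cv2.cvtColor(f["p"],cv2.COLOR_RGB2GRAY);C=cam("wrist",s);o=[]
    for u,v in pts:
        w=255.-g[v-8:v+9,u-8:u+9];w=np.clip(w-(np.median(w)+25),0,None);yy,xx=np.mgrid[v-8:v+9,u-8:u+9];w=w*(np.hypot(xx-u,yy-v)<8)
        c=((w*xx).sum()/w.sum(),(w*yy).sum()/w.sum());o.append(plane("wrist",c,9,C)[0][:2]);print(np.round(c,1),o[-1].round(1))
    return np.array(o)
f=np.load("pics/wrist0.npz");a=scr(f,{"eef_pos":[624.962,.021,404.134],"tcp_rot":[-3.14,0,1.571]},[(313,134),(242,146),(337,293),(270,301)])
f=np.load("pics/w5.npz");b=scr(f,{"eef_pos":f["e"],"tcp_rot":f["r"]},[(302,155),(264,221),(453,245)])
print(b-a[:3], a.mean(0))
print([np.degrees(np.arctan2(*(x[0]-x[2])))for x in(a,b)])
```

```text
[312.3 134.5] [614.4  76.8]
[241.2 145.1] [544.6  66.7]
[334.3 292.9] [637.3 -87.6]
[270.8 302.6] [568.4 -99.1]
[301.3 155.3] [614.4  78. ]
[263.8 221.8] [544.4  68. ]
[452.7 245.8] [638.2 -86.2]
[[ 0.05547384  1.21046102]
 [-0.27334292  1.25697188]
 [ 0.85578219  1.48269545]] [591.17992275 -10.80343305]
[np.float64(-7.9479805292761885), np.float64(-8.234803001066217)]
```

Request:
arm_command:
  rows:
    - [[0.057, -0.032, 0, 0, 0, 0, -1], [0.057, -0.032, 0.1, 0, 0, 0, -1], [0.057, -0.032, 0.25, 0, 0, 0, -1], [0.057, -0.032, 0.36, 0, 0, 0, -1], [0.057, -0.032, 0.38, 0, 0, 0, -1], [0.057, -0.032, 0.38, 0, 0, 0, -1], [0.057, -0.032, 0.38, 0, 0, 0, -1]]

```text
t: 14.53
eef_pos: [586.1, 34.0, 315.4]
tcp_rot: [-3.139, 0.001, 0.672]
ft_force: [-0.1, -0.1, -2.2]
opening: 0.356
grip_force: 30.0
```

Request:
arm_command:
  rows:
    - [[0, 0, 0.01, 0, 0, 0, -1], [0, 0, 0.02, 0, 0, 0, -1], [0, 0, 0.025, 0, 0, 0, -1], [0, 0, 0.03, 0, 0, 0, -1], [0, 0, 0.035, 0, 0, 0, -1], [0, 0, 0.04, 0, 0, 0, -1], [0, 0, 0.04, 0, 0, 0, -1]]

```text
t: 15.12
eef_pos: [585.8, 34.6, 308.6]
tcp_rot: [-3.139, 0.002, 0.673]
ft_force: [-0.1, -0.3, -3.6]
opening: 0.354
grip_force: 30.0
```

Request:
arm_command:
  rows:
    - [[0, 0, 0.006, 0, 0, 0, -1], [0, 0, 0.012, 0, 0, 0, -1], [0, 0, 0.018, 0, 0, 0, -1], [0, 0, 0.018, 0, 0, 0, -1]]

```text
t: 15.45
eef_pos: [586.0, 34.7, 306.9]
tcp_rot: [-3.14, -0.0, 0.673]
ft_force: [-0.4, 1.1, 6.4]
opening: 0.353
grip_force: 30.0
```

Contact is about 15 mm above the seat. I probe small offsets and yaw under light pressure before calling it a misfit.

Request:
arm_command:
  rows:
    - [[0.01, 0, 0.006, 0, 0, 0, -1], [0.01, 0, 0.01, 0, 0, 0, -1], [0.01, 0, 0.01, 0, 0, 0, -1]]

```text
t: 15.7
eef_pos: [587.0, 35.4, 306.6]
tcp_rot: [-3.14, 0.0, 0.673]
ft_force: [-5.9, -1.0, 20.2]
opening: 0.356
grip_force: 30.0
```

Request:
arm_command:
  rows:
    - [[-0.02, 0, 0, 0, 0, 0, -1], [-0.02, 0, 0, 0, 0, 0, -1], [-0.02, 0, 0, 0, 0, 0, -1]]

```text
t: 15.95
eef_pos: [585.1, 34.0, 306.5]
tcp_rot: [-3.141, -0.003, 0.673]
ft_force: [-0.5, 3.8, 14.7]
opening: 0.357
grip_force: 30.0
```

Request:
arm_command:
  rows:
    - [[0.01, 0.01, 0, 0, 0, 0, -1], [0.01, 0.01, 0, 0, 0, 0, -1], [0.01, 0.01, 0, 0, 0, 0, -1]]

```text
t: 16.2
eef_pos: [586.4, 34.0, 306.5]
tcp_rot: [-3.138, 0.0, 0.673]
ft_force: [-6.6, 6.0, 20.4]
opening: 0.357
grip_force: 30.0
```

Request:
arm_command:
  rows:
    - [[0, -0.02, 0, 0, 0, 0, -1], [0, -0.02, 0, 0, 0, 0, -1], [0, -0.02, 0, 0, 0, 0, -1]]

```text
t: 16.45
eef_pos: [585.4, 35.2, 306.5]
tcp_rot: [3.14, -0.001, 0.673]
ft_force: [-0.7, -5.0, 14.4]
opening: 0.36
grip_force: 30.0
```

Request:
arm_command:
  rows:
    - [[0, 0.01, 0, 0, 0, 0.012, -1], [0, 0.01, 0, 0, 0, 0.012, -1], [0, 0.01, 0, 0, 0, -0.012, -1], [0, 0.01, 0, 0, 0, -0.012, -1], [0, 0.01, 0, 0, 0, 0, -1]]

```text
t: 16.87
eef_pos: [585.9, 34.6, 306.5]
tcp_rot: [-3.141, -0.001, 0.676]
ft_force: [-2.8, 1.3, 16.7]
opening: 0.356
grip_force: 30.0
```

Lateral forces push back from every side with no drop, so the small bore is riding on the bevel: socket_2 does not fit. I set it down standing on clear table.

Request:
arm_command:
  rows:
    - [[0, 0, -0.2, 0, 0, 0, -1], [0, 0, -0.4, 0, 0, 0, -1], [0, 0, -0.4, 0, 0, 0, -1]]

```text
t: 17.12
eef_pos: [586.6, 34.5, 369.5]
tcp_rot: [3.139, -0.004, 0.673]
ft_force: [1.1, -0.9, -1.9]
opening: 0.359
grip_force: 30.0
```

Request:
arm_command:
  rows:
    - [[-0.17, 0.095, 0, 0, 0, 0, -1], [-0.34, 0.19, 0, 0, 0, 0, -1], [-0.5, 0.285, 0, 0, 0, 0, -1], [-0.67, 0.38, 0, 0, 0, 0, -1]]

```text
t: 17.45
eef_pos: [542.2, -73.6, 364.0]
tcp_rot: [-3.139, 0.002, 0.674]
ft_force: [1.0, -0.7, -2.9]
opening: 0.354
grip_force: 30.0
```

Request:
arm_command:
  rows:
    - [[-0.17, 0.095, 0, 0, 0, 0, -1], [-0.34, 0.19, 0, 0, 0, 0, -1], [-0.5, 0.285, 0, 0, 0, 0, -1], [-0.6, 0.34, 0, 0, 0, 0, -1], [-0.67, 0.38, 0, 0, 0, 0, -1], [-0.67, 0.38, 0, 0, 0, 0, -1]]

```text
t: 17.95
eef_pos: [499.2, -181.6, 364.1]
tcp_rot: [-3.139, 0.002, 0.671]
ft_force: [0.6, -0.1, -3.5]
opening: 0.356
grip_force: 30.0
```

Request:
arm_command:
  rows:
    - [[0, 0, 0.15, 0, 0, 0, -1], [0, 0, 0.35, 0, 0, 0, -1], [0, 0, 0.55, 0, 0, 0, -1], [0, 0, 0.68, 0, 0, 0, -1], [0, 0, 0.73, 0, 0, 0, -1], [0, 0, 0.735, 0, 0, 0, -1], [0, 0, 0.74, 0, 0, 0, -1], [0, 0, 0.74, 0, 0, 0, -1]]

```text
t: 18.62
eef_pos: [499.9, -179.5, 254.1]
tcp_rot: [-3.14, 0.001, 0.673]
ft_force: [0.2, 0.4, -3.1]
opening: 0.357
grip_force: 30.0
```

Request:
arm_command:
  rows:
    - [[0, 0, 0.006, 0, 0, 0, -1], [0, 0, 0.012, 0, 0, 0, -1], [0, 0, 0.018, 0, 0, 0, -1], [0, 0, 0.018, 0, 0, 0, -1]]

```text
t: 18.95
eef_pos: [499.6, -179.7, 251.9]
tcp_rot: [-3.14, 0.001, 0.673]
ft_force: [-1.8, 2.7, 8.7]
opening: 0.356
grip_force: 30.0
```

Request:
arm_command:
  rows:
    - [[0, 0, 0, 0, 0, 0, 0.4], [0, 0, 0, 0, 0, 0, 0.4], [0, 0, 0, 0, 0, 0, 0.4], [0, 0, 0, 0, 0, 0, 0.4], [0, 0, 0, 0, 0, 0, 0.4], [0, 0, -0.1, 0, 0, 0, 0.4], [0, 0, -0.35, 0, 0, 0, 0.4], [0, 0, -0.6, 0, 0, 0, 0.4], [0, 0, -0.73, 0, 0, 0, 0.4], [0, 0, -0.73, 0, 0, 0, 0.4]]

```text
t: 19.78
eef_pos: [500.1, -180.0, 364.4]
tcp_rot: [3.138, -0.001, 0.673]
ft_force: [0.4, -0.1, -0.2]
opening: 0.701
grip_force: 0.0
```

Run:
```python
from h import *
s=state();c=now();print(s["t"],c[0])
for nm in("scene","side"):
    _,ds=read_camera(nm)
    W=cloud(nm,ds).reshape(-1,3);L=W-[499.6,-179.7,0];m=(np.hypot(L[:,0],L[:,1])<36)&(W[:,2]>6)&(W[:,2]<120)
    for lo in range(6,110,16):
        q=m&(W[:,2]>=lo)&(W[:,2]<lo+16)
        if q.sum()>5:print(lo,q.sum(),W[q].mean(0).round(1))
```

```text
19.7833 [ 500.14730219 -180.04298409  364.39647573]
6 181 [ 484.4 -187.9   14. ]
22 180 [ 484.8 -188.1   30.2]
38 222 [ 488.4 -186.    45.4]
54 129 [ 492.4 -183.3   62.1]
70 134 [ 492.1 -182.9   78. ]
86 167 [ 493.9 -181.8   95. ]
6 116 [ 489.3 -196.1   13.7]
22 118 [ 489.5 -196.5   29.8]
38 213 [ 491.8 -189.6   44.8]
54 92 [ 494.8 -186.9   62.2]
70 96 [ 494.8 -187.4   78. ]
86 161 [ 496.3 -184.1   95.7]
```

Socket_2 stands upright at (499,-180). On to socket_1.

Request:
arm_command:
  rows:
    - [[0.53, -0.67, 0, 0, 0, 0, 1], [0.53, -0.67, 0, 0, 0, 0, 1], [0.53, -0.67, 0, 0, 0, 0, 1], [0.53, -0.67, 0, 0, 0, 0, 1]]

```text
t: 20.22
eef_pos: [498.5, -47.1, 358.9]
tcp_rot: [-3.136, 0.003, 0.676]
ft_force: [1.0, -0.4, 0.6]
opening: 0.922
grip_force: 0.0
```

Request:
arm_command:
  rows:
    - [[0.53, -0.67, 0, 0, 0, 0, 1], [0.53, -0.67, 0, 0, 0, 0, 1], [0.53, -0.67, 0, 0, 0, 0, 1], [0.53, -0.67, 0, 0, 0, 0, 1]]

```text
t: 20.55
eef_pos: [498.3, 81.0, 359.2]
tcp_rot: [-3.137, 0.003, 0.677]
ft_force: [0.3, 1.0, 0.5]
opening: 1.0
grip_force: 0.0
```

Request:
arm_command:
  rows:
    - [[0.53, -0.67, 0.22, 0, 0, -0.143, 1], [0.53, -0.67, 0.22, 0, 0, -0.143, 1], [0.53, -0.67, 0.22, 0, 0, -0.143, 1], [0.53, -0.67, 0.22, 0, 0, -0.143, 1], [0.53, -0.67, 0.22, 0, 0, -0.143, 1], [0.53, -0.67, 0.22, 0, 0, -0.143, 1], [0.53, -0.67, 0.22, 0, 0, -0.143, 1], [0.53, -0.67, 0.22, 0, 0, -0.143, 1], [0.53, -0.67, 0.22, 0, 0, -0.143, 1]]

```text
t: 21.3
eef_pos: [498.4, 204.2, 326.7]
tcp_rot: [-3.137, -0.001, 1.569]
ft_force: [-0.3, -0.1, -0.0]
opening: 1.0
grip_force: 0.0
```

```bash
python3 grip.py pics/w6.png 497 268
```

```text
21.3 [498.4 204.2 326.7] [-3.137e+00 -1.000e-03  1.569e+00] [0.27 0.47 1.86 0.   0.82 0.27]
shoulder 1151 [503.2987225  279.33751304  44.22145861]
top 99.92425534777081 c (505.18121337890625, 279.8975524902344) size 15.854636192321777 33.57419204711914 long-axis deg 166.8819122314453 1913
```

View pics/w6.png

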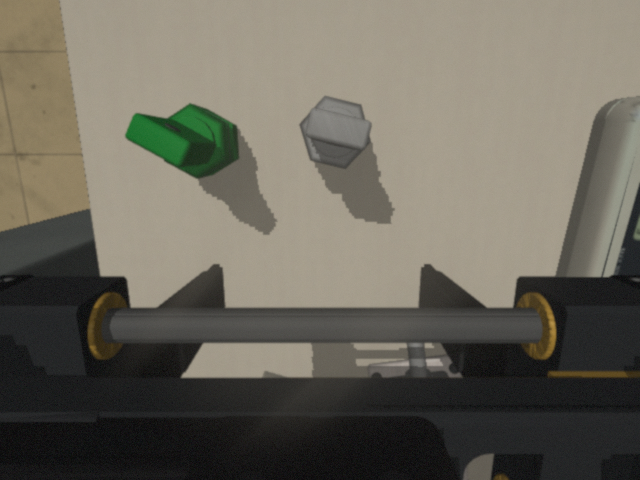

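The wrist view shows grey socket_1 at (336,130), measured at (505,280) with its top at 99.9 mm and 15.9 x 33.6 mm. The green look-alike at (187,140) is about 100 mm to the left and clear of the fingers.

Run:
```python
from h import *
c=now();k=np.load("k.npy");q=state()["joints"]
A=down(505.4,280.1,327,-13.1);B=down(505.4,280.1,251.5,-13.1);print(rel(c,A),rel(A,B))
U=down(505.4,280.1,371.5,-13.1);M=down(545,158,371.5,-2.5);V=down(585.6,34.7,371.5,8.3);print(rel(U,M),rel(M,V),ik(V,k,q)[0].round(2),ik(B,k,q)[0].round(2))
```

```text
(array([ 5.058e-01,  4.520e-02, -1.000e-04]), array([-0.0007, -0.0001,  0.0359])) (array([0.    , 0.    , 0.5033]), array([0., 0., 0.]))
(array([-0.733 ,  0.4416,  0.    ]), array([ 0.    ,  0.    , -0.0294])) (array([-0.8094,  0.3063,  0.    ]), array([ 0.  ,  0.  , -0.03])) [-0.05  0.47  1.69 -0.    0.98 -0.2 ] [0.39 0.62 1.82 0.   0.7  0.62]
```

Request:
arm_command:
  rows:
    - [[0.25, 0.022, 0, 0, 0, 0.018, 0.4], [0.506, 0.045, 0, 0, 0, 0.036, 0.4], [0.506, 0.045, 0, 0, 0, 0.036, 0.4], [0.506, 0.045, 0, 0, 0, 0.036, 0.4], [0.506, 0.045, 0, 0, 0, 0.036, 0.4], [0.506, 0.045, 0.2, 0, 0, 0.036, 0.4], [0.506, 0.045, 0.4, 0, 0, 0.036, 0.4], [0.506, 0.045, 0.503, 0, 0, 0.036, 0.4], [0.506, 0.045, 0.503, 0, 0, 0.036, 0.4], [0.506, 0.045, 0.503, 0, 0, 0.036, 0.4]]

```text
t: 22.18
eef_pos: [505.0, 279.6, 252.2]
tcp_rot: [-3.137, 0.0, 1.344]
ft_force: [0.4, 0.0, 0.7]
opening: 0.701
grip_force: 0.0
```

Request:
arm_command:
  rows:
    - [[0, 0, 0, 0, 0, 0, -1], [0, 0, 0, 0, 0, 0, -1], [0, 0, 0, 0, 0, 0, -1], [0, 0, 0, 0, 0, 0, -1], [0, 0, 0, 0, 0, 0, -1], [0, 0, 0, 0, 0, 0, -1], [0, 0, 0, 0, 0, 0, -1], [0, 0, 0, 0, 0, 0, -1], [0, 0, 0, 0, 0, 0, -1]]

```text
t: 22.93
eef_pos: [504.9, 280.6, 252.8]
tcp_rot: [-3.139, -0.001, 1.345]
ft_force: [-0.5, -1.0, 5.8]
opening: 0.353
grip_force: 30.0
```

Request:
arm_command:
  rows:
    - [[0, 0, -0.1, 0, 0, 0, -1], [0, 0, -0.3, 0, 0, 0, -1], [0, 0, -0.55, 0, 0, 0, -1], [0, 0, -0.8, 0, 0, 0, -1], [0, 0, -0.8, 0, 0, 0, -1]]

```text
t: 23.35
eef_pos: [505.6, 280.7, 378.7]
tcp_rot: [3.137, -0.006, 1.345]
ft_force: [1.1, -0.4, -1.3]
opening: 0.359
grip_force: 30.0
```

Request:
arm_command:
  rows:
    - [[-0.18, 0.11, 0, 0, 0, -0.007, -1], [-0.37, 0.22, 0, 0, 0, -0.015, -1], [-0.55, 0.33, 0, 0, 0, -0.022, -1], [-0.733, 0.442, 0, 0, 0, -0.0294, -1]]

```text
t: 23.68
eef_pos: [545.2, 157.2, 371.5]
tcp_rot: [-3.138, -0.001, 1.533]
ft_force: [0.6, -0.4, -1.4]
opening: 0.356
grip_force: 30.0
```

Request:
arm_command:
  rows:
    - [[-0.2, 0.07, 0, 0, 0, -0.007, -1], [-0.4, 0.15, 0, 0, 0, -0.015, -1], [-0.6, 0.23, 0, 0, 0, -0.022, -1], [-0.75, 0.29, 0, 0, 0, -0.03, -1], [-0.809, 0.306, 0, 0, 0, -0.03, -1], [-0.809, 0.306, 0, 0, 0, -0.03, -1], [-0.809, 0.306, 0.2, 0, 0, -0.03, -1], [-0.809, 0.306, 0.36, 0, 0, -0.03, -1], [-0.809, 0.306, 0.36, 0, 0, -0.03, -1], [-0.809, 0.306, 0.36, 0, 0, -0.03, -1]]

```text
t: 24.52
eef_pos: [585.6, 36.4, 317.2]
tcp_rot: [-3.136, -0.002, 1.719]
ft_force: [-0.1, 0.0, -1.6]
opening: 0.357
grip_force: 30.0
```

Run:
```python
from h import *
s=state();c=now();print(s["t"],c[0],s["tcp_rot"],s["ft_force"],rel(c,down(585.6,34.7,311,8.3)))
```

```text
24.5167 [585.63377856  36.43846976 317.19442166] [-3.13632181e+00 -2.37462456e-03  1.71866437e+00] [-0.09539586  0.02759886 -1.61221708] (array([-0.0115, -0.0017,  0.0413]), array([-0.0008, -0.0004,  0.0005]))
```

Request:
arm_command:
  rows:
    - [[-0.009, -0.002, 0.03, -0.0008, 0, 0, -1], [-0.009, -0.002, 0.05, -0.0008, 0, 0, -1], [-0.009, -0.002, 0.065, -0.0008, 0, 0, -1], [-0.009, -0.002, 0.075, -0.0008, 0, 0, -1], [-0.009, -0.002, 0.08, -0.0008, 0, 0, -1], [-0.009, -0.002, 0.08, -0.0008, 0, 0, -1]]

```text
t: 25.02
eef_pos: [585.8, 34.0, 306.0]
tcp_rot: [3.139, -0.002, 1.718]
ft_force: [0.9, 0.7, -1.5]
opening: 0.353
grip_force: 30.0
```

Request:
arm_command:
  rows:
    - [[0, 0.001, 0.01, 0, 0, 0, -1], [0, 0.001, 0.02, 0, 0, 0, -1], [0, 0.001, 0.03, 0, 0, 0, -1], [0, 0.001, 0.03, 0, 0, 0, -1]]

```text
t: 25.35
eef_pos: [585.9, 34.2, 301.1]
tcp_rot: [3.139, -0.002, 1.718]
ft_force: [-0.2, 3.5, -2.8]
opening: 0.355
grip_force: 30.0
```

It is going over the nut: 8.6 mm above seated, with almost no force. I keep lowering.

Request:
arm_command:
  rows:
    - [[0, 0, 0.01, 0, 0, 0, -1], [0, 0, 0.02, 0, 0, 0, -1], [0, 0, 0.03, 0, 0, 0, -1], [0, 0, 0.04, 0, 0, 0, -1], [0, 0, 0.047, 0, 0, 0, -1], [0, 0, 0.047, 0, 0, 0, -1]]

```text
t: 25.85
eef_pos: [586.0, 34.1, 294.0]
tcp_rot: [3.139, -0.002, 1.718]
ft_force: [0.4, 4.4, -3.1]
opening: 0.354
grip_force: 30.0
```

Request:
arm_command:
  rows:
    - [[0, 0, 0.007, 0, 0, 0, -1], [0, 0, 0.013, 0, 0, 0, -1], [0, 0, 0.018, 0, 0, 0, -1], [0, 0, 0.022, 0, 0, 0, -1], [0, 0, 0.022, 0, 0, 0, -1]]

```text
t: 26.27
eef_pos: [585.9, 34.2, 292.8]
tcp_rot: [3.138, -0.001, 1.719]
ft_force: [-6.2, 4.9, 18.8]
opening: 0.355
grip_force: 30.0
```

The reaction is 19 N at the expected seated height. I verify with the cameras.

Run:
```python
from h import *
s=state();print(s["t"],s["ft_force"],s["opening"])
old={n:np.load(f"pics/{n}0.npz") for n in("scene","side")};ims=[]
for nm in("scene","side"):
    p,d=read_camera(nm);ims.append(p[180:360,150:550,::-1]);W=cloud(nm,d).reshape(-1,3)
    m=(np.hypot(W[:,0]-585.5,W[:,1]-34.5)<34)&(W[:,2]>60)&(W[:,2]<125)
    h,e=np.histogram(W[m,2],bins=np.arange(60,125,3));print(nm,list(zip(e.astype(int),h)))
    O=cloud(nm,old[nm]["d"]).reshape(-1,3)
    for k,(x,y) in {"box":(445,3),"jar":(733,-305),"marker":(615,-434),"sock2":(499,-180)}.items():
        f=lambda V:np.r_[V[(np.hypot(V[:,0]-x,V[:,1]-y)<70)&(V[:,2]>7)&(V[:,2]<110)].mean(0),((np.hypot(V[:,0]-x,V[:,1]-y)<70)&(V[:,2]>7)&(V[:,2]<110)).sum()].round(0)
        print(k,f(O),f(W))
cv2.imwrite("pics/end.png",cv2.resize(np.vstack(ims),(640,576)))
```

```text
26.2667 [-6.1840088   4.90969798 18.84423848] 0.35539972842171214
scene [(np.int64(60), np.int64(27)), (np.int64(63), np.int64(27)), (np.int64(66), np.int64(26)), (np.int64(69), np.int64(27)), (np.int64(72), np.int64(27)), (np.int64(75), np.int64(23)), (np.int64(78), np.int64(28)), (np.int64(81), np.int64(39)), (np.int64(84), np.int64(32)), (np.int64(87), np.int64(30)), (np.int64(90), np.int64(17)), (np.int64(93), np.int64(16)), (np.int64(96), np.int64(15)), (np.int64(99), np.int64(12)), (np.int64(102), np.int64(21)), (np.int64(105), np.int64(24)), (np.int64(108), np.int64(21)), (np.int64(111), np.int64(18)), (np.int64(114), np.int64(24)), (np.int64(117), np.int64(26)), (np.int64(120), np.int64(22))]
box [447.  15.  23. 738.] [447.  15.  23. 733.]
jar [ 738. -311.   46. 1360.] [ 738. -311.   46. 1356.]
marker [ 612. -433.   12.  433.] [ 613. -433.   12.  433.]
sock2 [nan nan nan  0.] [ 489. -185.   52.  998.]
side [(np.int64(60), np.int64(14)), (np.int64(63), np.int64(21)), (np.int64(66), np.int64(24)), (np.int64(69), np.int64(17)), (np.int64(72), np.int64(20)), (np.int64(75), np.int64(17)), (np.int64(78), np.int64(28)), (np.int64(81), np.int64(47)), (np.int64(84), np.int64(37)), (np.int64(87), np.int64(22)), (np.int64(90), np.int64(13)), (np.int64(93), np.int64(15)), (np.int64(96), np.int64(13)), (np.int64(99), np.int64(12)), (np.int64(102), np.int64(17)), (np.int64(105), np.int64(24)), (np.int64(108), np.int64(17)), (np.int64(111), np.int64(17)), (np.int64(114), np.int64(23)), (np.int64(117), np.int64(22)), (np.int64(120), np.int64(22))]
box [452.  12.  25. 631.] [452.  13.  25. 629.]
jar [ 742. -313.   51. 1392.] [ 742. -313.   51. 1384.]
marker [ 616. -436.   12.  512.] [ 615. -436.   12.  523.]
sock2 [nan nan nan  0.] [ 493. -190.   55.  783.]<stdin>:10: RuntimeWarning: Mean of empty slice.
  ret = um.true_divide(
```

View pics/end.png

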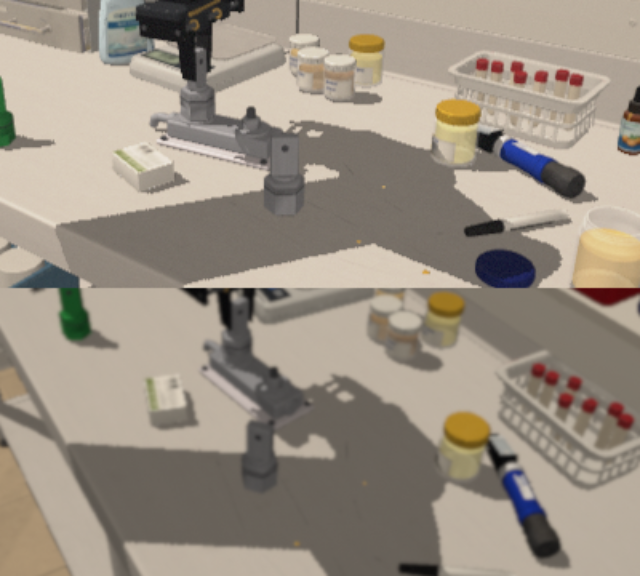

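The end view shows socket_1 in the gripper over the spout nut at (200,95), socket_2 standing at (285,185), and the box, jar and marker unmoved. The shoulder is at about 84-85 mm, which means seated. One small press confirms it and relieves the side load.

Request:
arm_command:
  rows:
    - [[0.003, -0.004, 0.004, 0, 0, 0, -1], [0.003, -0.004, 0.008, 0, 0, 0, -1], [0.003, -0.004, 0.008, 0, 0, 0, -1], [0.003, -0.004, 0.008, 0, 0, 0, -1]]

```text
t: 26.7
eef_pos: [585.5, 34.3, 292.7]
tcp_rot: [3.136, -0.001, 1.719]
ft_force: [-6.2, 2.7, 28.0]
opening: 0.357
grip_force: 30.0
```

Firmly seated: force rose to 28 N with no further travel. Handing in.

```bash
python3 -c "
from cell import *
print(job_done())"
```

```text
the job is handed in; nothing more can be done
None
```

The job is handed in: socket_1 fits and is held upright in the gripper, fully down over the spout nut, while socket_2 does not fit and stands upright on the table; the label box, jar and marker did not move, and the arm took about 27 s.

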